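# Wedge the bottle holder onto the aspirator slide and load the trap bottle

### The job

Put the trap-bottle holder on the aspirator: slide the holder's tapered tongue down into the dovetail slide on the pump, flat against its plate, and press it firmly home until it is wedged tight and square with no play, without forcing it. Then gently stand the trap bottle upright in the holder's cup and let go. Leave the flask, the jar and the tube rack where they are.

Things in the scene. Friction and masses are not known exactly. Their poses are not given: they have to be found in the camera images.
- pump: Fixed bench aspirator pump: grey box 190 deep, 170 wide, 155 mm high. One upright side has a steel plate 76 mm wide, 4 mm proud of the box, 36 to 148 mm above the bench, carrying a dovetail way of two bevelled cheeks. Origin: on the bench under the middle of the plate's face. x points level from that face into the box, y level along the plate, z up.
- slide_mouth (a point): On the plate's face midway between the cheeks' tops, 115 mm above the bench; axes as pump. The cheeks, 9 mm thick, run from 40 to 115 mm; above them the plate is bare up to 148 mm. The way is open at the top and narrows evenly: about 58 mm wide on the plate's face at 115 mm, 42 mm at 45 mm. Undercut 30 degrees: 1.15 mm narrower for each mm off the plate.
- slide_home (a point): On the plate's face, 45 mm above the bench: mean place of the holder's origin when home, axes along the pump's. The +y cheek is an adjustable strip on slotted screws, set up to 2.2 mm in or out each time, so the tongue wedges anywhere from 35 to 55 mm, up to 1.2 mm off the middle: find it by feel. Off the plate by 1 mm it binds 5 mm too high.
- holder: Loose steel holder, 0.2 to 0.45 kg, standing upright on the bench. At its +x end a dovetail tongue, 60 mm high, 8 mm thick; its back face (the wider one, facing +x) is 42 mm wide at the foot, 56 mm at the top. In front (-x) a black grip block, then a round cup. Origin: middle of the foot of the back face, level with the underside; x out of the back face, z up.
- grip_block (a point): Middle of the top of the grip block: 24 wide (y), 16 mm thick (x), top 95 mm above the holder's underside, 35 mm above the tongue, centre 19 mm in front (-x) of the back face. A downward push of 15 to 25 N on it wedges the tongue, which friction then keeps; over 30 N is too much. Let go before that, the holder droops and binds 1 to 9 mm high, until pushed down and to the plate.
- cup (a point): Centre of the inner floor of the holder's cup, 4 mm above the holder's underside and 74 mm in front (-x) of the tongue's back face. The cup is 68 mm wide inside, 74 mm outside, its rim 42 mm above the holder's underside. Axes as holder.
- trap_bottle: Loose clear plastic trap bottle, 0.1 to 0.2 kg: straight round body 56 mm wide up to 88 mm height, sloping shoulder, white round cap 38 mm wide from 112 to 130 mm height, two small hose barbs on the cap to 146 mm. Origin: centre of its underside, z up.
- flask: Loose conical glass flask, 80 mm wide at the foot, 122 mm high; origin at the centre of its underside. To be left alone.
- amber_jar: Loose squat amber glass jar with black lid, 68 mm wide, 85 mm high; origin at the centre of its underside. To be left alone.
- tube_rack: Loose green test-tube rack with tubes, 60 x 200 mm, tubes to 118 mm high; origin at the centre of its underside, long along its y. To be left alone.
Things that resemble listed ones, but are neither listed nor needed, are in the scene too. Leave any purple look-alike of the trap_bottle alone.

How it is judged:
On the way, in this order (a step that is already met when the one before it is completed fails the run):
1. the holder's tongue is in the upper part of the pump's slide (z of holder in the frame of pump between 0.061 and 0.095 m and x of holder in the frame of pump between -0.015 and 0.003 m and y of holder in the frame of pump between -0.01 and 0.01 m and angle between holder's own z axis and vertical below 0.2 rad), for 0.1 s.
2. the tongue is pressed home and wedged tight in the slide, flat and square (z of holder in the frame of pump between 0.033 and 0.0565 m and x of holder in the frame of pump between -0.0008 and 0.0015 m and y of holder in the frame of pump between -0.003 and 0.003 m and angle between the z axis of holder and the z axis of pump, either way round below 0.02 rad and angle between the x axis of holder and the x axis of pump, either way round below 0.03 rad and angle between holder's own z axis and vertical below 0.1 rad and contact force between holder and pump above 12 N), for 0.3 s.
3. the trap bottle stands upright in the holder's cup, the holder still wedged (all of step 2 and horizontal distance between trap_bottle and cup below 0.009 m and z of trap_bottle in the frame of cup between -0.003 and 0.003 m and angle between trap_bottle's own z axis and vertical below 0.06 rad), for 0.2 s.
At the end, for the whole second after the job is handed in: Tongue wedged flat in the slide: origin 33 to 56.5 mm up, within 0.8 mm of the plate, 3 mm of the middle, square (tilt 0.02, yaw 0.03 rad), holder-pump contact forces adding to over 12 N. Bottle on the cup floor within 3 mm, upright within 0.06 rad. Both let go, at rest (all of step 3 and linear speed of each of holder, trap_bottle below 0.01 m/s and contact force between the fingers and holder below 0.1 N and contact force between the fingers and trap_bottle below 0.1 N); the robot touches nothing.
It fails at once if the holder is forced into the slide: contact force between holder and pump above 95 N before the bottle is brought to the cup (contact force between holder and pump above 95 N and horizontal distance between trap_bottle and cup above 0.06 m).
It fails at once if the trap bottle is dropped or rammed into the holder (above 40 N) (contact force between trap_bottle and holder above 40 N).
It fails at once if the flask is pushed away or tipped (distance of flask from where it was at the start of the episode above 0.025 m or angle between flask's own z axis and vertical above 0.3 rad).
It fails at once if the amber jar is pushed away or tipped (distance of amber_jar from where it was at the start of the episode above 0.025 m or angle between amber_jar's own z axis and vertical above 0.3 rad).
It fails at once if the tube rack is pushed away or tipped (distance of tube_rack from where it was at the start of the episode above 0.025 m or angle between tube_rack's own z axis and vertical above 0.3 rad).
It also fails if it takes over 72 s, if anything falls off the work surface, if the arm or the gripper's body presses on something with over 40 N, if the wrist force passes 120 N, or if a joint passes its speed limit or range.

### The arm

A 6-joint arm with a two-finger parallel gripper is mounted at the origin on the work surface. World frame = base frame: x ahead of the robot, y to its left, z up, the work surface at z = 0. Lengths are in m, angles in rad, forces in N, time in s.
With the tool pointing down it reaches from about 0.375 to 0.9 m from the base axis. Payload 3.1 kg.
Tool frame: the origin (TCP) lies midway between the tips of the shut fingers; the grasp point (between the pads) lies 19 mm behind it; z points along the fingers, y is the direction in which the jaws open and shut (so a half turn about z gives the same grasp; the last joint's range is limited). The gripper opens to 85 mm and grips with 20 to 120 N. Pads are 22 mm wide; open, the fingers measure 114 mm over their backs; the gripper's body (76 mm by 85 mm) begins 54 mm behind the grasp point. The pads swing forward as they close: fully open they stand 13 mm farther back than shut.
Start: joints at [1.155, 0.527, 1.433, -0, 1.181, -0.178], TCP at [0.147, 0.607, 0.231] pointing down, gripper open.
Joint ranges: [-3.08, 3.08], [-0.75, 2.2], [0.22, 2.44], [-1.43, 4.57], [0, 2.65], [-2.85, 2.85]. Speed limits (rad/s): [2.79, 2.79, 3.14, 3.14, 3.14, 3.14].

### API

Orientations are given as a 3x3 rotation matrix whose columns are the frame's x, y, z axes.
In Python, from plant import telemetry, cams, robot gives the robot as it stands.
- The arm moves only by the tool servo_tool, never from a script. Its argument "targets" is one flat list of numbers, 5 for each row, row after row: the opening, from 0 (shut) to 1 (fully open), then the shift along the tool's x, y, z each as a share of 0.6 m, from -1 to 1, then the turn about the tool's z as a share of 360 degrees, from -1 to 1. In form: [grip, x, y, z, twist, grip, x, y, z, twist, ...]. A call has 1 to 8 rows; each row is the pose to reach, as a shift and turn from the pose commanded when the call began, along the tool's axes at that moment, turning the shorter way round; what a row does not reach only later rows make up. A row lasts 1/12 s, in which the tool goes at most 41.7 mm and 7.16 degrees, less where a joint would pass 70% of its speed; a pose out of reach is approached as far as the arm can. A call with a number of a shift or a turn outside -1 to 1 is refused whole. A call with a gripper value outside its range is refused whole. The fingers move at their own pace and stop on an object; the grip force is fixed at half the most. Time passes only in rows, so rows that repeat a pose let the fingers close. It gives the time, the measured TCP pose, the force and the opening at its end, in the units of the state.
- telemetry.get_obs(): the state, without advancing time (a new reading comes with each control period).
- cams.camera(name): name is "scene" or "top" or "wrist"; returns the picture (480x640x3 uint8, blue, green, red); there is no depth.
- cams.calibration(name): a dict with "vfov" (degrees; the focal length in pixels is half the picture's height over the tangent of half this angle, whatever the lens; pixels are square), "cx", "cy" (the principal point, pixels), "k1" (the pictures are not rectified: a ray, as slopes to the right and down, at radius r is drawn at 1 + k1 r^2 times it, then the intrinsics apply), "T" (4x4, takes a point from camera to world coordinates). Camera axes: x right, y down, z forward; pixel columns grow to the right and rows downward; lengths in m; the calibration is good to about 2 mm. A picture is of the moment at which its call begins: read the wrist's pose just before it. calibration takes no time and is no camera call; for the wrist camera it gives the pose at the moment of the call.
- robot.close_job(): hands the job in, once; it reports no verdict.
The state is a dict: "clock": time; "joints": joint angles; "qvel": joint speeds; "effort": joint torques, N m; "ee_pos": TCP position; "eef_rot": TCP orientation; "ft_force": force on the tool from outside, world axes, zero at the start; "moment": the same for the moment, N m; "finger_gap": opening from 0.0 (shut) to 1.0 (fully open).
Only numpy, scipy, OpenCV 4.12 (cv2) and the standard library are available. Lean on these libraries where they do the work, as an engineer would, in place of code of your own. Each camera call takes 0.05 s, during which the arm holds its last target. There are 200 camera calls.

## Working session

There is one attempt and no reset: what is moved stays moved. The work goes in short steps, Python scripts to look and compute and a tool call to move; the robot and the scene stay as the last step left them, time stands still between calls to the robot, and variables do not carry over. Pictures are saved under pics/ and viewed, about 8 in all and at most 12, crops included, and the job is handed in when it is done.

Besides the shell and the picture viewer there is one more tool, called as name(argument=value, ...) on one line, values as JSON. servo_tool: Moves the arm, as the interface text tells. Its arguments: {"type":"object","properties":{"targets":{"type":"array","items":{"type":"number","minimum":-1,"maximum":1}}},"required":["targets"]}

```bash
ls; mkdir -p pics; cat > h.py <<'E'
import numpy as np, cv2
from plant import telemetry, cams, robot
def K(c):
    f=240/np.tan(np.radians(c['vfov'])/2); return f,c['cx'],c['cy'],c['k1'],np.array(c['T'])
def ray(c,u,v):
    f,cx,cy,k1,T=K(c); d=np.array([(u-cx)/f,(v-cy)/f]); p=d.copy()
    for _ in range(30): p=d/(1+k1*(p@p))
    return T[:3,3],T[:3,:3]@np.array([p[0],p[1],1.])
def onz(c,u,v,z):
    o,d=ray(c,u,v); return o+d*(z-o[2])/d[2]
def tri(r):
    A=np.zeros((3,3));b=np.zeros(3)
    for o,d in r:
        d=d/np.linalg.norm(d);P=np.eye(3)-np.outer(d,d);A+=P;b+=P@o
    x=np.linalg.solve(A,b); return x,[np.linalg.norm(np.cross(x-o,d/np.linalg.norm(d))) for o,d in r]
def proj(c,X):
    f,cx,cy,k1,T=K(c); q=T[:3,:3].T@(np.array(X)-T[:3,3]); p=q[:2]/q[2]; p=p*(1+k1*(p@p)); return p*f+[cx,cy]
E
python3 - <<'E'
from h import *
np.set_printoptions(precision=4,suppress=True)
for n in ["scene","top","wrist"]:
    c=cams.calibration(n);print(n,c['vfov'],c['cx'],c['cy'],c['k1'],np.array(c['T']).tolist())
    im=cams.camera(n);cv2.imwrite(f'pics/{n}0.png',im)
o=telemetry.get_obs();print(o)
E
```

```text
pics
scene 54.87003942068472 318.811477980143 240.04739502024734 -0.07734938253848038 [[0.5398780073674032, 0.5865039580624886, -0.6037754916672563, 1.1423144429669245], [0.8416312240469795, -0.38782566902788573, 0.3758299258338217, -0.3742845649242836], [-0.013733894938626591, -0.7110586175696824, -0.7029985935332355, 0.7211774007657217], [0.0, 0.0, 0.0, 1.0]]
top 52.53843536109186 320.3227255347878 235.1463050265386 -0.03575101398005903 [[0.1095597503465469, -0.9682948301016382, 0.22450341445608699, 0.4046201132627617], [-0.993980172532626, -0.10666527286212721, 0.025018716538996313, -0.07175281167062696], [-0.0002787759190507339, -0.22589298697322852, -0.9741520829522973, 0.9396355592468251], [0.0, 0.0, 0.0, 1.0]]
wrist 60.56085951259974 308.8029432935682 233.7031149106824 -0.006136192812405897 [[0.23527254222580885, 0.9279983642970425, 0.2889045979845534, 0.07213392486864273], [0.9719294356590952, -0.2246549347187169, -0.06988084434177912, 0.6250675666301311], [5.453435528974733e-05, 0.2972359267796214, -0.9548040641186347, 0.3729416157975471], [0.0, 0.0, 0.0, 1.0]]
{'clock': 0.15, 'joints': array([ 1.1545,  0.5283,  1.4336, -0.    ,  1.1814, -0.1785]), 'qvel': array([-0.0001, -0.0018, -0.0035, -0.0003, -0.0023, -0.0025]), 'effort': array([  0.0004, -44.2745, -17.8275,  -0.0003,   0.0056,  -0.    ]), 'ee_pos': array([0.147 , 0.6069, 0.2306]), 'eef_rot': array([[-0.9719,  0.2356, -0.0007],
       [ 0.2356,  0.9719, -0.0015],
       [ 0.0003, -0.0017, -1.    ]]), 'ft_force': array([ 0.3211, -0.3457, -0.1222]), 'moment': array([-0.0192,  0.0221,  0.057 ]), 'finger_gap': 1.0017084238351002}
```

View pics/scene0.png

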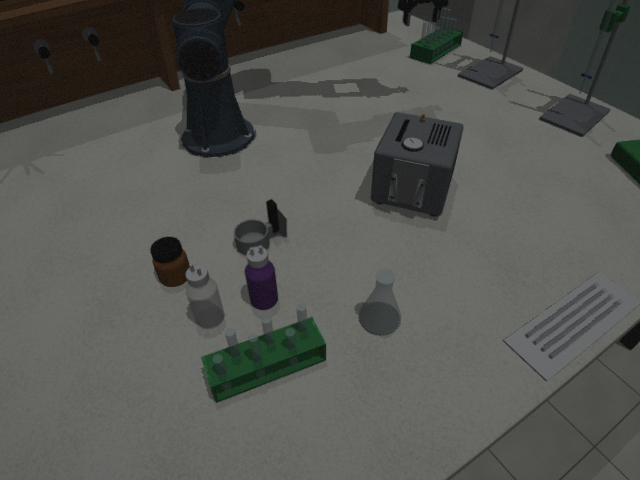

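View pics/top0.png

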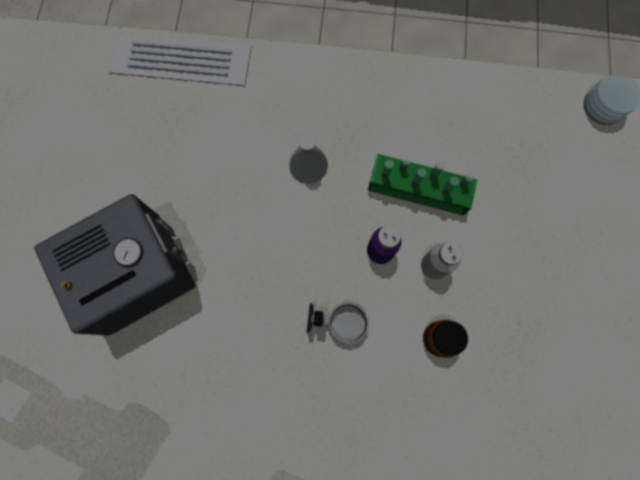

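The scene view shows the pump at (415,165) with its plate facing the viewer, and the holder at (260,230). A clear bottle stands at (205,295) beside a purple look-alike at (262,280). The jar is at (170,262), the flask at (380,300) and the rack at (265,355). The top view shows the pump plate at (170,235), the holder block at (318,319) and its cup at (348,323), and the clear bottle at (445,258).

Bottle candidates: the clear one with the white cap (scene 205,295) matches the description. The purple one (262,280) is the look-alike to leave alone. An enlarged crop should confirm this.

```bash
python3 - <<'E'
from h import *
s=cv2.imread('pics/scene0.png');t=cv2.imread('pics/top0.png')
g=lambda im,x,y,w,h,k:cv2.resize(im[y:y+h,x:x+w],None,fx=k,fy=k,interpolation=cv2.INTER_CUBIC)
a=g(s,365,105,100,115,4)   #400x460
a=g(s,365,110,100,75*4//4*1+25,4)[:400]
b=g(s,150,190,133,133,3)[:400,:400]; b=cv2.resize(b,(400,400))
A=np.hstack([a[:300] if 0 else cv2.resize(a,(400,300)),cv2.resize(b,(400,300))])
m=g(t,130,185,80,100,3); m=cv2.resize(t[190:290,120:210],(360,300),interpolation=cv2.INTER_CUBIC)
n=cv2.resize(t[225:345,300:476],(440,300),interpolation=cv2.INTER_CUBIC)
o=np.vstack([A,np.hstack([m,n])]); o=np.clip(o*1.5,0,255).astype(np.uint8);print(o.shape)
cv2.imwrite('pics/m1.png',o)
S,T=cams.calibration('scene'),cams.calibration('top')
for nm,p,q in [('block',(271,203),(318,319)),('bottlecap',(197,273),(449,255)),('gauge/boxtop',(413,144),(127,252)),('boxcorner',(463,122),(133,197)),('flasktop',(385,275),(307,146)),('jar lid',(166,248),(450,338))]:
    x,r=tri([ray(S,*p),ray(T,*q)]);print(nm,x.round(3),np.round(r,4))
E
```

```text
(600, 800, 3)
block [ 0.452 -0.062  0.092] [0.0001 0.0001]
bottlecap [ 0.582 -0.274  0.124] [0.0008 0.0008]
gauge/boxtop [0.521 0.261 0.159] [0.0002 0.0002]
boxcorner [0.611 0.259 0.246] [0.0295 0.0295]
flasktop [ 0.758 -0.006  0.118] [0.003 0.003]
jar lid [ 0.445 -0.294  0.08 ] [0.0005 0.0005]
```

View pics/m1.png

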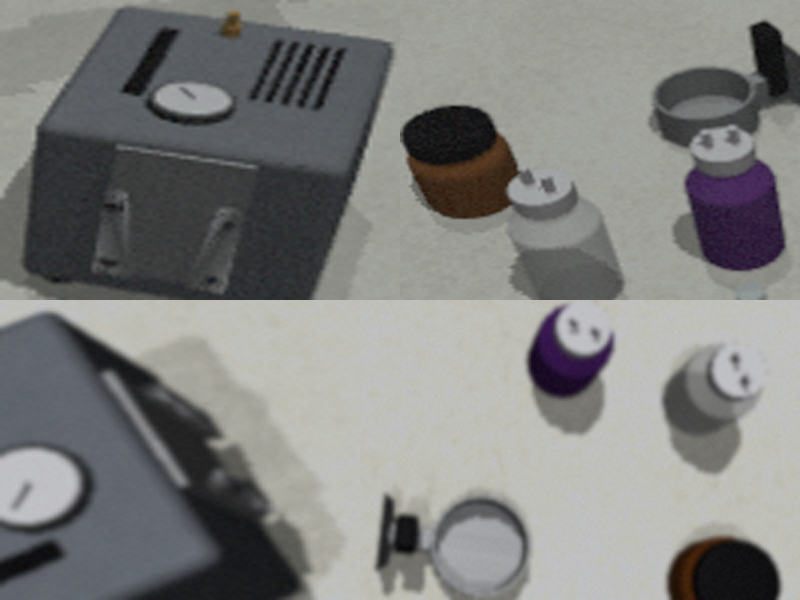

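The crops confirm the clear white-capped bottle as the target. The plate's top edge shows as a bright line, and the holder's tongue points towards +y.

```bash
python3 - <<'E'
from h import *
S,T=cams.calibration('scene'),cams.calibration('top')
a,b=onz(T,311,304,.06),onz(T,308.5,332,.06); print('tongue',a,b,np.linalg.norm(a-b))
bl=onz(T,318,319,.095);cu=onz(T,348.8,324,.042);print('block',bl,'cup',cu,np.linalg.norm((bl-cu)[:2]),'x dir deg',np.degrees(np.arctan2(*(bl-cu)[[1,0]])))
for n,c,p,q in [('top',T,(146,212),(166,250)),('scene',S,(429,166),(394,159))]:
    a,b=onz(c,*p,.148),onz(c,*q,.148);d=(a-b)[:2];print(n,a,b,np.linalg.norm(d),np.degrees(np.arctan2(d[1],d[0])))
E
```

```text
tongue [ 0.47909963 -0.04642145  0.06      ] [ 0.42938253 -0.04763501  0.06      ] 0.04973190351397983
block [ 0.45199183 -0.06228384  0.095     ] cup [ 0.45213972 -0.1184122   0.042     ] 0.056128559661313124 x dir deg 90.15096675820347
top [0.59475306 0.24724305 0.148     ] [0.53367036 0.20129867 0.148     ] 0.07643286516034899 36.9492729798944
scene [0.59127484 0.24596007 0.148     ] [0.53076659 0.20046038 0.148     ] 0.07570647475519493 36.94164789461101
```

servo_tool(targets=[1,-0.318,-0.405,0.02,0.09,1,-0.318,-0.405,0.02,0.09,1,-0.318,-0.405,0.02,0.09,1,-0.318,-0.405,0.02,0.09,1,-0.318,-0.405,0.02,0.09,1,-0.318,-0.405,0.02,0.09,1,-0.318,-0.405,0.02,0.09,1,-0.318,-0.405,0.02,0.09])

```text
clock: 0.82
ee_pos: [0.2757, 0.3224, 0.2189]
eef_rot: [[-0.693, 0.721, -0.001], [0.721, 0.693, -0.003], [-0.001, -0.003, -1.0]]
ft_force: [0.6, 0.1, -0.3]
finger_gap: 0.997
```

servo_tool(targets=[1,-0.433,-0.151,0.02,0.122,1,-0.433,-0.151,0.02,0.122,1,-0.433,-0.151,0.02,0.122,1,-0.433,-0.151,0.02,0.122,1,-0.433,-0.151,0.02,0.122,1,-0.433,-0.151,0.02,0.122,1,-0.433,-0.151,0.02,0.122,1,-0.433,-0.151,0.02,0.122])

```text
clock: 1.48
ee_pos: [0.394, 0.0724, 0.2075]
eef_rot: [[0.006, 1.0, 0.003], [1.0, -0.006, -0.002], [-0.002, 0.003, -1.0]]
ft_force: [0.5, -0.2, 0.1]
finger_gap: 0.999
```

servo_tool(targets=[1,-0.223,0.097,0,0,1,-0.223,0.097,0,0,1,-0.223,0.097,0,0,1,-0.223,0.097,0,0,1,-0.223,0.097,0,0,1,-0.223,0.097,0,0])

```text
clock: 1.98
ee_pos: [0.4487, -0.0574, 0.207]
eef_rot: [[0.001, 1.0, -0.001], [1.0, -0.001, 0.001], [0.001, -0.001, -1.0]]
ft_force: [-0.0, 0.7, 0.3]
finger_gap: 1.0
```

```bash
cat > snap.py <<'E'
import sys,json
from h import *
n=sys.argv[1];f=sys.argv[2]
o=telemetry.get_obs();c=cams.calibration(n);im=cams.camera(n)
cv2.imwrite(f'pics/{f}.png',im);c['T']=np.array(c['T']).tolist();json.dump(c,open(f'pics/{f}.json','w'))
print(o['clock'],o['ee_pos'].round(4),o['eef_rot'].round(4).tolist(),o['ft_force'].round(2))
E
python3 snap.py wrist w1
```

```text
1.9833 [ 0.4487 -0.0574  0.207 ] [[0.0008, 1.0, -0.0011], [1.0, -0.0008, 0.0009], [0.0009, -0.0011, -1.0]] [-0.03  0.68  0.31]
```

View pics/w1.png

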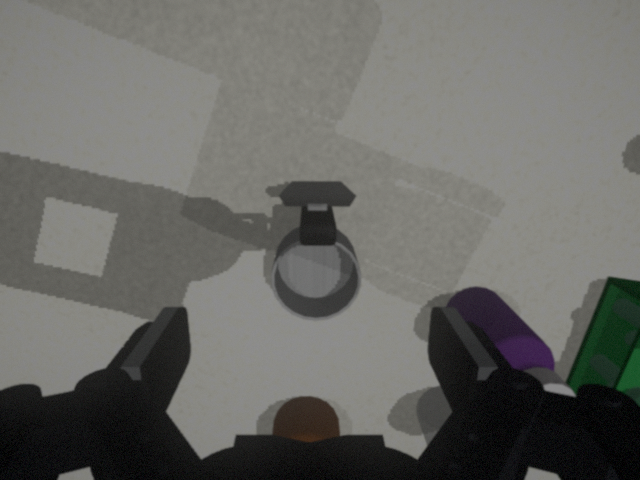

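The wrist view shows the tongue's edge at about (283–355, 182–205), the block at (302–335, 206–245) and the cup at about (316,270). The holder is nearly aligned with the tool.

```bash
python3 - <<'E'
from h import *
import json
im=cv2.imread('pics/w1.png',0).astype(int);c=json.load(open('pics/w1.json'))
print('pred block top',[proj(c,(.452+sx*.012,-.062+sy*.008,.095)).round(1).tolist() for sx in(-1,1) for sy in(-1,1)])
print(im[176:250:2,318]); 
for r in range(210,250,4): print(r,im[r,294:344:2])
# upper tongue edge: max vertical gradient per column
g=cv2.Sobel(cv2.GaussianBlur(im.astype(np.float32),(3,3),0),cv2.CV_32F,0,1)
P=[(u,176+np.argmin(g[176:192,u])) for u in range(295,345,3)];print(P)
k=np.polyfit(*np.array(P).T,1);print(k)
A,B=[onz(c,u,np.polyval(k,u),.06) for u in(285,350)];print(A,B)
E
```

```text
pred block top [[297.1, 248.3], [296.8, 224.8], [333.7, 248.3], [334.1, 224.8]]
[123 125 118  65  58  56  58  58  58  59  54  55  51  53  78  92 100  76
  36  30  34  32  30  31  37  38  38  37  39  36  33  28  38  38  40  89
 100]
210 [ 80  81  83  74  41  35  36  64  73  74  73  75  76  75  77  78  66  39
  35  72 122 124 123 123 122]
214 [ 84  84  83  67  37  34  28  37  33  33  32  34  30  35  32  34  35  35
  34  44 109 123 126 123 124]
218 [ 82  79  80  60  36  38  30  31  32  31  35  33  32  28  35  32  37  30
  32  32  81 123 119 116 121]
222 [ 82  80  80  55  32  34  28  32  30  33  37  33  31  38  32  34  35  36
  34  36  47 109 121 122 125]
226 [ 84  82  74  46  33  38  38  38  41  37  38  36  38  35  32  39  36  36
  40  38  36  91 124 125 124]
230 [ 55  52  52  38  36  38  35  37  33  39  35  38  37  40  38  38  41  41
  44  43  39  49  78 113 123]
234 [50 53 50 35 33 37 36 34 39 34 37 33 36 32 36 36 35 39 37 42 37 49 58 59
 68]
238 [50 52 50 35 35 36 31 31 34 31 29 34 28 32 31 35 37 34 36 32 37 50 59 60
 61]
242 [56 66 68 50 33 34 33 30 34 36 32 32 38 34 37 32 33 34 34 35 47 86 75 64
 58]
246 [ 74  91  97  97  95  92  90  92  93  90  90  90  89  89  92  89  91  91
  91  94  86  79  84  96 106]
[(295, np.int64(181)), (298, np.int64(181)), (301, np.int64(181)), (304, np.int64(181)), (307, np.int64(181)), (310, np.int64(181)), (313, np.int64(181)), (316, np.int64(181)), (319, np.int64(181)), (322, np.int64(181)), (325, np.int64(181)), (328, np.int64(181)), (331, np.int64(181)), (334, np.int64(181)), (337, np.int64(181)), (340, np.int64(181)), (343, np.int64(184))]
[1.96078431e-02 1.74921569e+02]
[ 0.43080613 -0.03130419  0.06      ] [ 0.47692078 -0.0322285   0.06      ]
```

```bash
python3 - <<'E'
from h import *
import json
c=json.load(open('pics/w1.json'))
f=onz(c,317.8,244.5,.095);print('front edge',f,'centre y',f[1]+.008, 'width',onz(c,300.3,236,.095),onz(c,335,236,.095))
print('tongue top back edge', onz(c,317,181,.06),'foot', onz(c,317,181,0))
E
```

```text
front edge [ 0.45357235 -0.06736506  0.095     ] centre y -0.05936505578356529 width [ 0.44217475 -0.06153935  0.095     ] [ 0.46470495 -0.06154462  0.095     ]
tongue top back edge [ 0.45349829 -0.03166245  0.06      ] foot [ 0.45465497 -0.04207537  0.        ]
```

servo_tool(targets=[1,-0.0043,0.008,0,0,1,-0.0043,0.008,0.1,0,1,-0.0043,0.008,0.16,0,1,-0.0043,0.008,0.2,0,1,-0.0043,0.008,0.22,0,1,-0.0043,0.008,0.2333,0,1,-0.0043,0.008,0.2333,0,1,-0.0043,0.008,0.2333,0])

```text
clock: 2.7
ee_pos: [0.454, -0.0592, 0.0677]
eef_rot: [[-0.002, 1.0, 0.0], [1.0, 0.002, -0.0], [-0.0, 0.0, -1.0]]
ft_force: [0.5, -0.5, 0.3]
finger_gap: 1.001
```

servo_tool(targets=[0,0,0,0,0,0,0,0,0,0,0,0,0,0,0,0,0,0,0,0,0,0,0,0,0,0,0,0,0,0,0,0,0,0,0,0,0,0,0,0])

```text
clock: 3.37
ee_pos: [0.4542, -0.0601, 0.0681]
eef_rot: [[-0.001, 1.0, 0.001], [1.0, 0.001, -0.0], [-0.0, 0.001, -1.0]]
ft_force: [0.2, 0.2, 5.0]
finger_gap: 0.269
```

servo_tool(targets=[0,0,0,-0.02,0,0,0,0,-0.06,0,0,0,0,-0.12,0,0,0,0,-0.18,0,0,0,0,-0.24,0,0,0,0,-0.3,0,0,0,0,-0.333,0,0,0,0,-0.333,0])

```text
clock: 4.03
ee_pos: [0.456, -0.0607, 0.2713]
eef_rot: [[-0.001, 1.0, 0.009], [1.0, 0.001, -0.003], [-0.004, 0.009, -1.0]]
ft_force: [0.9, -0.6, -2.4]
finger_gap: 0.272
```

servo_tool(targets=[0,0.046,0.033,0,-0.015,0,0.092,0.065,0,-0.03,0,0.15,0.1,0,-0.045,0,0.2,0.14,0,-0.06,0,0.25,0.18,0,-0.078,0,0.31,0.22,0,-0.092,0,0.35,0.25,0,-0.1026,0,0.3683,0.26,0,-0.1026])

```text
clock: 4.7
ee_pos: [0.6107, 0.165, 0.2638]
eef_rot: [[-0.605, 0.796, -0.002], [0.796, 0.605, 0.002], [0.003, -0.0, -1.0]]
ft_force: [-0.1, -0.1, -3.8]
finger_gap: 0.27
```

servo_tool(targets=[0,0,0,0,0,0,0,0,0,0,0,0,0,0,0])

```text
clock: 4.95
ee_pos: [0.6077, 0.1602, 0.2653]
eef_rot: [[-0.601, 0.799, -0.005], [0.799, 0.601, -0.001], [0.002, -0.004, -1.0]]
ft_force: [0.7, 0.7, -3.3]
finger_gap: 0.266
```

```bash
python3 snap.py wrist w2; python3 snap.py scene s2; python3 - <<'E'
from h import *
a=cv2.imread('pics/w2.png');b=cv2.imread('pics/s2.png')
x=np.hstack([cv2.resize(a,(400,300)),cv2.resize(b[60:240,330:570],(400,300))])
cv2.imwrite('pics/m2.png',np.clip(np.vstack([x])*1.5,0,255).astype(np.uint8))
E
```

```text
4.95 [0.6077 0.1602 0.2653] [[-0.6009, 0.7993, -0.0047], [0.7993, 0.6009, -0.0012], [0.0019, -0.0044, -1.0]] [ 0.74  0.7  -3.25]
5.0 [0.608  0.1599 0.2658] [[-0.6005, 0.7996, -0.0035], [0.7997, 0.6005, -0.0009], [0.0014, -0.0033, -1.0]] [-0.39 -0.1  -3.42]
```

View pics/m2.png

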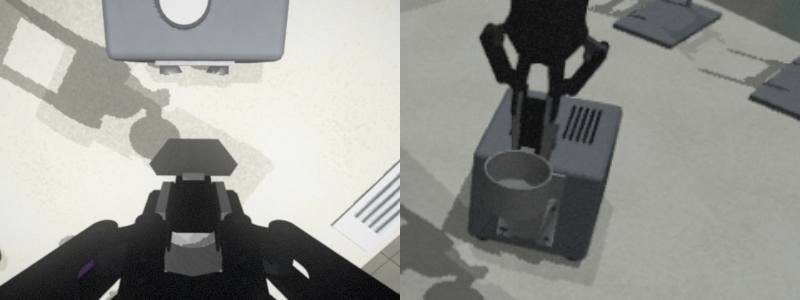

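The wrist view shows the pump's top, with the plate strip at full-resolution (248–376, ~98–108). The held tongue is at (240–380, 222–280), nearly parallel to the plate. The scene view shows the holder hanging upright from the block.

```bash
python3 - <<'E'
from h import *
import json
im=cv2.imread('pics/w2.png',0);c=json.load(open('pics/w2.json'))
for u in (255,280,300,320,345,370): print(u,im[84:124,u].tolist())
for v in (100,103,106): print(v,im[v,235:262].tolist(),im[v,362:392].tolist())
print('tongue');
for u in (255,290,330,365): print(u,im[212:236,u].tolist())
E
```

```text
255 [102, 100, 100, 95, 94, 92, 91, 88, 87, 81, 77, 66, 77, 107, 130, 139, 140, 140, 140, 135, 111, 92, 83, 84, 84, 91, 103, 108, 111, 112, 113, 114, 115, 119, 130, 141, 145, 142, 143, 145]
280 [101, 101, 98, 94, 94, 94, 92, 87, 87, 81, 77, 71, 75, 106, 129, 136, 139, 141, 139, 133, 110, 80, 77, 76, 84, 89, 94, 98, 99, 100, 103, 104, 111, 125, 139, 145, 146, 145, 143, 145]
300 [106, 102, 102, 100, 96, 95, 94, 90, 86, 83, 79, 72, 69, 98, 127, 139, 141, 141, 141, 137, 126, 134, 143, 146, 147, 146, 146, 146, 147, 148, 151, 152, 151, 152, 149, 151, 150, 150, 150, 150]
320 [104, 102, 100, 97, 94, 94, 93, 88, 88, 85, 76, 69, 74, 98, 127, 142, 145, 144, 145, 141, 121, 102, 96, 99, 100, 99, 100, 112, 131, 139, 143, 145, 145, 147, 146, 143, 144, 143, 143, 143]
345 [104, 104, 100, 102, 99, 95, 95, 92, 89, 83, 78, 70, 68, 89, 123, 140, 143, 144, 143, 141, 128, 99, 73, 68, 71, 72, 75, 76, 77, 79, 83, 87, 90, 110, 133, 145, 151, 149, 149, 146]
370 [104, 105, 102, 101, 99, 95, 92, 92, 89, 85, 78, 72, 74, 90, 127, 140, 144, 143, 145, 142, 136, 139, 144, 146, 141, 142, 141, 138, 141, 141, 141, 142, 
[... 633 characters left out ...]
7, 104, 99, 99, 100, 101, 98, 97, 99, 97, 96, 94, 83, 75, 72, 75, 75, 74, 72] [78, 79, 80, 94, 124, 141, 145, 146, 144, 143, 144, 143, 144, 143, 146, 143, 144, 142, 141, 141, 142, 142, 144, 143, 144, 145, 142, 145, 145, 144]
tongue
255 [99, 102, 102, 103, 102, 100, 101, 101, 103, 101, 101, 103, 101, 98, 104, 104, 103, 102, 102, 102, 101, 102, 100, 99]
290 [148, 146, 146, 148, 146, 146, 145, 145, 140, 116, 85, 67, 62, 62, 63, 66, 62, 65, 59, 61, 62, 62, 62, 60]
330 [152, 149, 150, 148, 147, 150, 148, 148, 147, 130, 97, 72, 67, 69, 64, 67, 63, 64, 63, 66, 64, 64, 62, 65]
365 [161, 160, 155, 151, 147, 146, 147, 150, 152, 154, 155, 152, 150, 145, 145, 144, 144, 145, 147, 147, 145, 144, 145, 147]
```

```bash
python3 - <<'E'
from h import *
import json
c=json.load(open('pics/w2.json'));
a=onz(c,248.3,104.0,.148);b=onz(c,375,104.7,.148);m=(a+b)/2;d=(b-a)[:2];print(a,b,np.linalg.norm(d),np.degrees(np.arctan2(d[1],d[0])),m)
m2=onz(c,311.7,97.4,.148);print('inner edge',m2,np.linalg.norm(m2-onz(c,311.7,104.3,.148)))
R=np.array([[-0.6009, 0.7993],[0.7993, 0.6009]]);p=np.array([0.6077,0.1602])
print('plate in tool xy (mm)',(R.T@(m[:2]-p)*1e3).round(1))
t=onz(c,311,221.2,.2575-.0677+.0012);t2=onz(c,311,221.2,.2653-.0677+.06)
for z in(.1976,.2576):print('tongue',z,(R.T@(onz(c,311,221.2,z)[:2]-p)*1e3).round(1))
E
```

```text
[0.53078733 0.2002305  0.148     ] [0.59213281 0.2458704  0.148     ] 0.07646089873306725 36.64856913723718 [0.56146007 0.22305045 0.148     ]
inner edge [0.55909354 0.22624486 0.148     ] 0.003957532867639611
plate in tool xy (mm) [78.   0.8]
tongue 0.1976 [18.6  0.4]
tongue 0.2576 [35.1  0.3]
```

servo_tool(targets=[0,0.04,0.001,0,0,0,0.08,0.001,0,0,0,0.095,0.001,0,0,0,0.095,0.001,0.04,0,0,0.095,0.001,0.08,0,0,0.095,0.001,0.12,0,0,0.095,0.001,0.128,0,0,0.095,0.001,0.128,0])

```text
clock: 5.72
ee_pos: [0.5741, 0.206, 0.1886]
eef_rot: [[-0.601, 0.799, -0.005], [0.799, 0.601, -0.001], [0.002, -0.005, -1.0]]
ft_force: [0.4, -0.5, -2.6]
finger_gap: 0.27
```

servo_tool(targets=[0,0,0,0,0,0,0,0,0,0])

```text
clock: 5.88
ee_pos: [0.5772, 0.2069, 0.1922]
eef_rot: [[-0.601, 0.799, 0.004], [0.799, 0.601, 0.0], [-0.002, 0.003, -1.0]]
ft_force: [-0.7, 0.1, -2.4]
finger_gap: 0.267
```

servo_tool(targets=[0,0,0,0.02,0,0,0,0,0.04,0,0,0,0,0.06,0,0,0,0,0.07,0,0,0,0,0.07,0,0,0,0,0.07,0,0,0,0,0.07,0,0,0,0,0.07,0])

```text
clock: 6.55
ee_pos: [0.5762, 0.2072, 0.1494]
eef_rot: [[-0.602, 0.799, 0.002], [0.799, 0.602, 0.0], [-0.001, 0.001, -1.0]]
ft_force: [-0.7, 0.3, -2.6]
finger_gap: 0.27
```

```bash
cat > st.py <<'E'
from h import *
o=telemetry.get_obs();p=o['ee_pos'];R=np.array([[-0.6009, 0.7993],[0.7993, 0.6009]])
f=o['ft_force'];m=np.array([.56146,.22305])
print(o['clock'],'TCP in pump-aligned tool axes mm: x %.1f (touch=-18.7) y %.1f'%tuple(R.T@(p[:2]-m)*1e3),'foot z %.1f'%((p[2]-.0677)*1e3),'F toolx,y,up',(R.T@f[:2]).round(1),f[2].round(1),'M',o['moment'].round(2),'joints',o['joints'].round(2))
E
python3 st.py; python3 snap.py wrist w3; python3 - <<'E'
from h import *
a=cv2.imread('pics/w3.png')[60:360,120:520]
cv2.imwrite('pics/m3.png',np.clip(cv2.resize(a,(800,600))*1.5,0,255).astype(np.uint8))
E
python3 st.py
```

```text
6.55 TCP in pump-aligned tool axes mm: x -21.6 (touch=-18.7) y 2.3 foot z 81.7 F toolx,y,up [ 0.6 -0.4] -2.6 M [0.08 0.18 0.02] joints [ 0.16  0.61  1.54 -0.    0.99 -0.48]
6.55 [0.5762 0.2072 0.1494] [[-0.6017, 0.7987, 0.0017], [0.7987, 0.6017, 0.0002], [-0.0009, 0.0014, -1.0]] [-0.68  0.3  -2.57]
6.6 TCP in pump-aligned tool axes mm: x -21.5 (touch=-18.7) y 2.3 foot z 81.6 F toolx,y,up [-0.1 -0.8] -3.9 M [0.08 0.16 0.01] joints [ 0.16  0.61  1.54 -0.    0.99 -0.48]
```

View pics/m3.png

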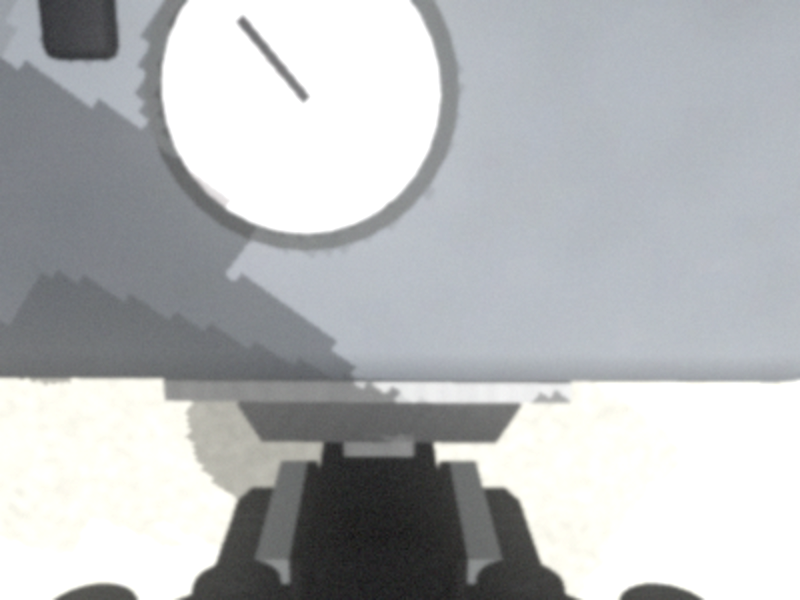

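The gripper camera shows the tongue parallel to the plate, about 2.3 mm too far along +tool y (tongue centre 379, plate centre 366 in the crop). It's close to the plate but not touching. I'll shift it and feel for the plate.

servo_tool(targets=[0,0,-0.0037,0,0,0,0,-0.0037,0,0,0,0.002,-0.0037,0,0,0,0.004,-0.0037,0,0,0,0.004,-0.0037,0,0,0,0.004,-0.0037,0,0,0,0.004,-0.0037,0,0])

```text
clock: 7.18
ee_pos: [0.5725, 0.2078, 0.1483]
eef_rot: [[-0.602, 0.799, 0.0], [0.799, 0.602, 0.0], [-0.0, 0.0, -1.0]]
ft_force: [-0.2, 0.3, -3.3]
finger_gap: 0.268
```

```bash
python3 st.py
```

```text
7.1833 TCP in pump-aligned tool axes mm: x -18.8 (touch=-18.7) y -0.3 foot z 80.6 F toolx,y,up [0.4 0.1] -3.3 M [0.03 0.04 0.02] joints [ 0.16  0.61  1.55 -0.    0.98 -0.48]
```

servo_tool(targets=[0,0.001,0,0,0,0,0.002,0,0,0,0,0.002,0,0,0,0,0.002,0,0,0])

```text
clock: 7.52
ee_pos: [0.5721, 0.2083, 0.1483]
eef_rot: [[-0.602, 0.799, 0.001], [0.799, 0.602, -0.001], [-0.001, 0.0, -1.0]]
ft_force: [1.0, -2.7, -3.4]
finger_gap: 0.265
```

```bash
python3 st.py
```

```text
7.5167 TCP in pump-aligned tool axes mm: x -18.2 (touch=-18.7) y -0.3 foot z 80.6 F toolx,y,up [-2.8 -0.8] -3.4 M [-0.33 -0.17  0.04] joints [ 0.17  0.61  1.55 -0.    0.98 -0.48]
```

servo_tool(targets=[0,0.0005,0,0.006,0,0,0.0005,0,0.012,0,0,0.0005,0,0.018,0,0,0.0005,0,0.024,0,0,0.0005,0,0.03,0,0,0.0005,0,0.034,0,0,0.0005,0,0.034,0,0,0.0005,0,0.034,0])

```text
clock: 8.18
ee_pos: [0.5722, 0.2085, 0.1273]
eef_rot: [[-0.602, 0.799, 0.001], [0.799, 0.602, -0.001], [-0.001, 0.0, -1.0]]
ft_force: [3.2, -3.3, -4.5]
finger_gap: 0.269
```

```bash
python3 st.py
```

```text
8.1833 TCP in pump-aligned tool axes mm: x -18.1 (touch=-18.7) y -0.2 foot z 59.6 F toolx,y,up [-4.6  0.6] -4.5 M [-0.64 -0.67  0.03] joints [ 0.17  0.64  1.56 -0.    0.94 -0.48]
```

servo_tool(targets=[0,0,0,0.002,0,0,0,0,0.004,0,0,0,0,0.0055,0,0,0,0,0.0055,0])

```text
clock: 8.52
ee_pos: [0.5723, 0.2085, 0.1245]
eef_rot: [[-0.602, 0.799, 0.001], [0.799, 0.602, -0.001], [-0.001, 0.001, -1.0]]
ft_force: [2.1, -4.1, -1.6]
finger_gap: 0.269
```

servo_tool(targets=[0,0,0,0.0015,0,0,0,0,0.003,0,0,0,0,0.003,0,0,0,0,0.003,0])

```text
clock: 8.85
ee_pos: [0.5723, 0.2085, 0.1228]
eef_rot: [[-0.602, 0.799, 0.002], [0.799, 0.602, -0.001], [-0.001, 0.001, -1.0]]
ft_force: [2.4, -4.3, -1.5]
finger_gap: 0.268
```

```bash
python3 st.py
```

```text
8.85 TCP in pump-aligned tool axes mm: x -18.2 (touch=-18.7) y -0.0 foot z 55.1 F toolx,y,up [-4.9 -0.7] -1.5 M [-0.64 -0.53  0.02] joints [ 0.17  0.64  1.57 -0.    0.93 -0.48]
```

servo_tool(targets=[0,0,0,0.0017,0,0,0,0,0.0033,0,0,0,0,0.0033,0,0,0,0,0.0033,0])

```text
clock: 9.18
ee_pos: [0.5724, 0.2085, 0.1208]
eef_rot: [[-0.602, 0.799, 0.002], [0.799, 0.602, -0.001], [-0.001, 0.001, -1.0]]
ft_force: [3.0, -3.8, -1.9]
finger_gap: 0.272
```

servo_tool(targets=[0,0,0,0.0017,0,0,0,0,0.0033,0,0,0,0,0.0033,0,0,0,0,0.0033,0])

```text
clock: 9.52
ee_pos: [0.5724, 0.2085, 0.1188]
eef_rot: [[-0.602, 0.799, 0.002], [0.799, 0.602, -0.0], [-0.001, 0.001, -1.0]]
ft_force: [3.4, -3.8, -1.2]
finger_gap: 0.265
```

servo_tool(targets=[0,0,0,0.0017,0,0,0,0,0.0033,0,0,0,0,0.0033,0,0,0,0,0.0033,0])

```text
clock: 9.85
ee_pos: [0.5724, 0.2086, 0.1168]
eef_rot: [[-0.602, 0.799, 0.002], [0.799, 0.602, -0.0], [-0.001, 0.001, -1.0]]
ft_force: [3.0, -4.2, -1.4]
finger_gap: 0.268
```

servo_tool(targets=[0,0,0,0.0017,0,0,0,0,0.0033,0,0,0,0,0.0033,0,0,0,0,0.0033,0])

```text
clock: 10.18
ee_pos: [0.5724, 0.2085, 0.1149]
eef_rot: [[-0.602, 0.799, 0.002], [0.799, 0.602, -0.0], [-0.001, 0.001, -1.0]]
ft_force: [3.1, -3.8, -1.4]
finger_gap: 0.266
```

```bash
python3 st.py
```

```text
10.1833 TCP in pump-aligned tool axes mm: x -18.2 (touch=-18.7) y 0.0 foot z 47.2 F toolx,y,up [-4.9  0.2] -1.4 M [-0.62 -0.54  0.  ] joints [ 0.17  0.65  1.57 -0.    0.91 -0.48]
```

servo_tool(targets=[0,0,0,0.0017,0,0,0,0,0.0033,0,0,0,0,0.0033,0,0,0,0,0.0033,0])

```text
clock: 10.52
ee_pos: [0.5723, 0.2084, 0.1129]
eef_rot: [[-0.602, 0.799, 0.001], [0.799, 0.602, -0.001], [-0.001, 0.001, -1.0]]
ft_force: [2.8, -4.0, -0.7]
finger_gap: 0.267
```

servo_tool(targets=[0,0,0,0.0017,0,0,0,0,0.0033,0,0,0,0,0.0033,0,0,0,0,0.0033,0])

```text
clock: 10.85
ee_pos: [0.5722, 0.2084, 0.111]
eef_rot: [[-0.602, 0.799, 0.001], [0.799, 0.602, -0.001], [-0.001, 0.0, -1.0]]
ft_force: [3.1, -4.1, -0.3]
finger_gap: 0.268
```

servo_tool(targets=[0,0,0,0.0015,0,0,0,0,0.003,0,0,0,0,0.003,0,0,0,0,0.003,0])

```text
clock: 11.18
ee_pos: [0.5721, 0.2082, 0.1093]
eef_rot: [[-0.602, 0.799, 0.001], [0.799, 0.602, -0.001], [-0.001, 0.0, -1.0]]
ft_force: [2.8, -5.0, 0.1]
finger_gap: 0.268
```

servo_tool(targets=[0,0,0,0.0015,0,0,0,0,0.003,0,0,0,0,0.003,0,0,0,0,0.003,0])

```text
clock: 11.52
ee_pos: [0.5719, 0.2082, 0.1075]
eef_rot: [[-0.602, 0.798, 0.001], [0.798, 0.602, -0.001], [-0.001, -0.0, -1.0]]
ft_force: [2.7, -4.9, 0.7]
finger_gap: 0.271
```

```bash
python3 st.py
```

```text
11.5167 TCP in pump-aligned tool axes mm: x -18.2 (touch=-18.7) y -0.6 foot z 39.8 F toolx,y,up [-5.5 -0.8] 0.7 M [-0.8  -0.24  0.07] joints [ 0.17  0.66  1.58 -0.    0.9  -0.48]
```

servo_tool(targets=[0,0,0,0.0015,0,0,0,0,0.003,0,0,0,0,0.003,0,0,0,0,0.003,0])

```text
clock: 11.85
ee_pos: [0.572, 0.2081, 0.1065]
eef_rot: [[-0.602, 0.798, 0.001], [0.798, 0.602, -0.001], [-0.001, -0.0, -1.0]]
ft_force: [1.6, -5.3, 3.2]
finger_gap: 0.268
```

```bash
python3 st.py
```

```text
11.85 TCP in pump-aligned tool axes mm: x -18.3 (touch=-18.7) y -0.6 foot z 38.8 F toolx,y,up [-5.2 -1.9] 3.2 M [-0.83 -0.05  0.1 ] joints [ 0.17  0.67  1.58 -0.    0.9  -0.48]
```

servo_tool(targets=[0,0,0,0.0015,0,0,0,0,0.003,0,0,0,0,0.003,0,0,0,0,0.003,0])

```text
clock: 12.18
ee_pos: [0.572, 0.2081, 0.1063]
eef_rot: [[-0.602, 0.798, 0.001], [0.798, 0.602, -0.001], [-0.002, 0.0, -1.0]]
ft_force: [-0.9, -6.8, 13.1]
finger_gap: 0.267
```

```bash
python3 st.py
```

```text
12.1833 TCP in pump-aligned tool axes mm: x -18.3 (touch=-18.7) y -0.6 foot z 38.6 F toolx,y,up [-4.8 -4.8] 13.1 M [-0.91  0.43  0.04] joints [ 0.17  0.67  1.58 -0.    0.9  -0.48]
```

servo_tool(targets=[0,0,-0.0008,0.001,0,0,0,-0.0008,0.002,0,0,0,-0.0008,0.002,0,0,0,-0.0008,0.002,0,0,0,-0.0008,0.002,0])

```text
clock: 12.6
ee_pos: [0.572, 0.208, 0.1062]
eef_rot: [[-0.602, 0.798, 0.003], [0.798, 0.602, -0.001], [-0.002, 0.001, -1.0]]
ft_force: [-1.5, -6.3, 18.8]
finger_gap: 0.271
```

```bash
python3 st.py
```

```text
12.6 TCP in pump-aligned tool axes mm: x -18.4 (touch=-18.7) y -0.6 foot z 38.5 F toolx,y,up [-4.1 -5. ] 18.8 M [-0.93  0.68  0.06] joints [ 0.17  0.67  1.58 -0.    0.89 -0.48]
```

servo_tool(targets=[0,0.001,0,0.0006,0,0,0.001,0,0.0006,0,0,0.001,0,0.0006,0,0,0.001,0,0.0006,0,0,0.001,0,0.0006,0])

```text
clock: 13.02
ee_pos: [0.572, 0.208, 0.1062]
eef_rot: [[-0.602, 0.798, 0.003], [0.798, 0.602, -0.002], [-0.003, 0.002, -1.0]]
ft_force: [-1.9, -7.4, 21.2]
finger_gap: 0.265
```

servo_tool(targets=[0,0,0,-0.001,0,0.5,0,0,-0.001,0,1,0,0,-0.001,0,1,0,0,-0.001,0,1,0,0,-0.001,0,1,0,0,-0.001,0])

```text
clock: 13.52
ee_pos: [0.5721, 0.2079, 0.1039]
eef_rot: [[-0.602, 0.799, 0.003], [0.799, 0.602, -0.002], [-0.003, 0.001, -1.0]]
ft_force: [0.8, -6.7, 4.8]
finger_gap: 0.469
```

```bash
python3 st.py; python3 snap.py wrist w4; python3 snap.py scene s4;  python3 - <<'E'
from h import *
a=cv2.imread('pics/w4.png');b=cv2.imread('pics/s4.png')
x=np.hstack([cv2.resize(a[80:320,150:470],(400,300)),cv2.resize(b[100:220,360:520],(400,300),interpolation=cv2.INTER_CUBIC)])
cv2.imwrite('pics/m4.png',np.clip(x*1.5,0,255).astype(np.uint8))
E
```

```text
13.5167 TCP in pump-aligned tool axes mm: x -18.5 (touch=-18.7) y -0.6 foot z 36.2 F toolx,y,up [-5.9 -3.4] 4.8 M [-1.06 -0.28 -0.04] joints [ 0.17  0.67  1.58 -0.    0.89 -0.48]
13.5167 [0.5721 0.2079 0.1039] [[-0.6017, 0.7987, 0.0027], [0.7987, 0.6017, -0.0016], [-0.0029, 0.0012, -1.0]] [ 0.83 -6.74  4.81]
13.5667 [0.5721 0.2079 0.1039] [[-0.6018, 0.7987, 0.0027], [0.7987, 0.6018, -0.0016], [-0.0029, 0.0012, -1.0]] [ 2.53 -6.83  5.18]
```

View pics/m4.png

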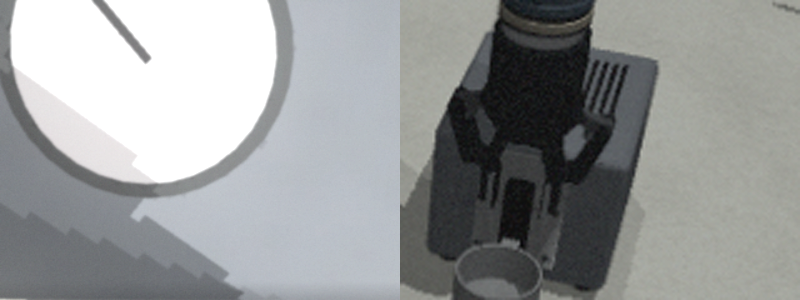

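servo_tool(targets=[1,0,0,0,0,1,0,0,0,0,1,0,0,0,0,1,0,0,0,0])

```text
clock: 13.95
ee_pos: [0.5721, 0.208, 0.1039]
eef_rot: [[-0.602, 0.799, 0.003], [0.799, 0.602, -0.002], [-0.003, 0.001, -1.0]]
ft_force: [1.5, -7.6, 5.9]
finger_gap: 0.468
```

```bash
python3 st.py
```

```text
13.95 TCP in pump-aligned tool axes mm: x -18.5 (touch=-18.7) y -0.6 foot z 36.2 F toolx,y,up [-7.  -3.3] 5.9 M [-1.08 -0.32 -0.06] joints [ 0.17  0.67  1.58 -0.    0.89 -0.48]
```

The jaws stopped at 0.47 open because the fingers meet the cheeks. I'll narrow them a little and go up.

servo_tool(targets=[0.4,0,0,0,0,0.4,-0.001,0,0,0,0.4,-0.002,0,-0.002,0,0.4,-0.002,0,-0.004,0,0.4,-0.002,0,-0.004,0])

```text
clock: 14.37
ee_pos: [0.5721, 0.2077, 0.105]
eef_rot: [[-0.602, 0.799, 0.001], [0.799, 0.602, -0.001], [-0.001, 0.0, -1.0]]
ft_force: [3.0, -4.7, -1.2]
finger_gap: 0.4
```

```bash
python3 st.py
```

```text
14.3667 TCP in pump-aligned tool axes mm: x -18.6 (touch=-18.7) y -0.7 foot z 37.3 F toolx,y,up [-5.6 -0.4] -1.2 M [-0.8  -0.54 -0.05] joints [ 0.17  0.67  1.58 -0.    0.89 -0.48]
```

servo_tool(targets=[0.4,-0.004,0,0,0,0.4,-0.008,0,-0.002,0,0.4,-0.008,0,-0.01,0,0.4,-0.008,0,-0.03,0,0.4,-0.008,0,-0.06,0,0.4,-0.008,0,-0.08,0,0.4,-0.008,0,-0.08,0,0.4,-0.008,0,-0.08,0])

```text
clock: 15.03
ee_pos: [0.5749, 0.2047, 0.1546]
eef_rot: [[-0.602, 0.799, 0.003], [0.799, 0.602, 0.001], [-0.001, 0.002, -1.0]]
ft_force: [1.0, -0.1, 0.4]
finger_gap: 0.4
```

```bash
python3 st.py; python3 snap.py wrist w5; python3 snap.py scene s5;  python3 - <<'E'
from h import *
a=cv2.imread('pics/w5.png');b=cv2.imread('pics/s5.png')
x=np.hstack([cv2.resize(a[150:390,150:470],(400,300)),cv2.resize(b[100:220,360:520],(400,300),interpolation=cv2.INTER_CUBIC)])
cv2.imwrite('pics/m5.png',np.clip(x*1.5,0,255).astype(np.uint8))
E
```

```text
15.0333 TCP in pump-aligned tool axes mm: x -22.8 (touch=-18.7) y -0.3 foot z 86.9 F toolx,y,up [-0.7  0.7] 0.4 M [-0.03  0.03  0.02] joints [ 0.16  0.6   1.54  0.    1.   -0.49]
15.0333 [0.5749 0.2047 0.1546] [[-0.6018, 0.7986, 0.0025], [0.7986, 0.6018, 0.0007], [-0.001, 0.0024, -1.0]] [ 1.   -0.14  0.36]
15.0833 [0.5742 0.2045 0.1536] [[-0.6018, 0.7986, 0.0004], [0.7986, 0.6018, 0.0003], [-0.0, 0.0005, -1.0]] [-0.01 -0.33 -0.19]
```

View pics/m5.png

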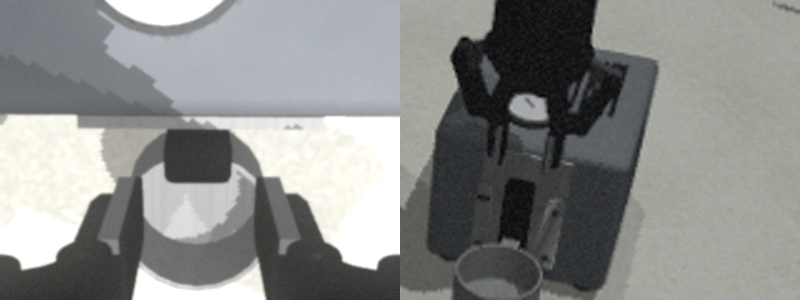

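servo_tool(targets=[0,0.006,-0.0005,0,0,0,0.006,-0.0005,0,0,0,0.006,-0.0005,0,0,0,0.006,-0.0005,0,0,0,0.006,-0.0005,0.015,0,0,0.006,-0.0005,0.026,0,0,0.006,-0.0005,0.026,0,0,0.006,-0.0005,0.026,0])

```text
clock: 15.8
ee_pos: [0.5713, 0.2068, 0.1365]
eef_rot: [[-0.602, 0.799, -0.002], [0.799, 0.602, -0.0], [0.001, -0.002, -1.0]]
ft_force: [0.5, 0.6, 1.3]
finger_gap: 0.002
```

```bash
python3 st.py
```

```text
15.8 TCP in pump-aligned tool axes mm: x -18.9 (touch=-18.7) y -1.9 foot z 68.8 F toolx,y,up [0.2 0.8] 1.3 M [-0.02 -0.02 -0.01] joints [ 0.16  0.62  1.56 -0.    0.96 -0.48]
```

servo_tool(targets=[0,0,0.0015,0.002,0,0,0,0.0015,0.005,0,0,0,0.0015,0.005,0,0,0,0.0015,0.005,0])

```text
clock: 16.13
ee_pos: [0.5728, 0.2075, 0.1346]
eef_rot: [[-0.602, 0.799, 0.0], [0.799, 0.602, 0.0], [-0.0, 0.0, -1.0]]
ft_force: [0.5, 0.0, -0.4]
finger_gap: -0.005
```

```bash
python3 st.py
```

```text
16.1333 TCP in pump-aligned tool axes mm: x -19.2 (touch=-18.7) y -0.3 foot z 66.9 F toolx,y,up [-0.3  0.4] -0.4 M [-0.02  0.06 -0.05] joints [ 0.16  0.63  1.56 -0.    0.96 -0.48]
```

servo_tool(targets=[0,0,0,0.002,0,0,0,0,0.004,0,0,0,0,0.004,0,0,0,0,0.004,0])

```text
clock: 16.47
ee_pos: [0.573, 0.2076, 0.1333]
eef_rot: [[-0.602, 0.799, 0.001], [0.799, 0.602, 0.0], [-0.001, 0.001, -1.0]]
ft_force: [-1.0, -0.1, 5.7]
finger_gap: 0.004
```

```bash
python3 st.py
```

```text
16.4667 TCP in pump-aligned tool axes mm: x -19.3 (touch=-18.7) y -0.1 foot z 65.6 F toolx,y,up [ 0.6 -0.9] 5.7 M [-0.08  0.24 -0.02] joints [ 0.16  0.63  1.56 -0.    0.95 -0.48]
```

servo_tool(targets=[0,0,0,0.0015,0,0,0,0,0.0035,0,0,0,0,0.0035,0,0,0,0,0.0035,0])

```text
clock: 16.8
ee_pos: [0.5731, 0.2076, 0.1332]
eef_rot: [[-0.602, 0.799, 0.002], [0.799, 0.602, 0.0], [-0.001, 0.002, -1.0]]
ft_force: [-3.7, -0.3, 14.4]
finger_gap: 0.005
```

```bash
python3 st.py
```

```text
16.8 TCP in pump-aligned tool axes mm: x -19.4 (touch=-18.7) y -0.0 foot z 65.5 F toolx,y,up [ 2.  -3.1] 14.4 M [-0.16  0.71 -0.01] joints [ 0.16  0.63  1.56 -0.    0.95 -0.48]
```

servo_tool(targets=[0,0.001,0,0.0015,0,0,0.001,0,0.0015,0,0,0.001,0,0.0015,0,0,0,0,-0.02,0,0,0,0,-0.08,0,0,0,0,-0.14,0,0,0,0,-0.2,0,0,0,0,-0.2,0])

```text
clock: 17.47
ee_pos: [0.5773, 0.2085, 0.2583]
eef_rot: [[-0.602, 0.798, 0.016], [0.799, 0.602, 0.003], [-0.007, 0.014, -1.0]]
ft_force: [1.0, 0.3, 0.1]
finger_gap: 0.001
```

```bash
python3 st.py; python3 - <<'E'
from h import *
import json
S,T=cams.calibration('scene'),cams.calibration('top')
print('purple cap',tri([ray(S,258,256),ray(T,388,236)]),'rack', onz(T,375,155,.04),onz(T,370,190,.04),onz(T,467,213,.0),onz(T,476,180,.04))
im=cv2.imread('pics/w5.png');c=json.load(open('pics/w5.json'))
# crop (x,y)-> full: 150+x*.8,150+y*.8 ; block top quad ~ (165..231,150?..183)
for z,u,v in [(.1335,150+198*.8,150+183*.8),(.1335,150+167*.8,150+165*.8),(.1335,150+230*.8,150+165*.8),(.0805,150+197*.8,150+289*.8),(.0805,150+135*.8,150+210*.8),(.0805,150+265*.8,150+210*.8)]:
    p=onz(c,u,v,z);R=np.array([[-0.6009, 0.7993],[0.7993, 0.6009]]);print(z,p.round(4),(R.T@(p[:2]-[.56146,.22305])*1e3).round(1))
E
```

```text
17.4667 TCP in pump-aligned tool axes mm: x -21.2 (touch=-18.7) y 3.9 foot z 190.6 F toolx,y,up [-0.3  1. ] 0.1 M [ 0.01  0.02 -0.04] joints [ 0.16  0.48  1.44  0.    1.2  -0.48]
purple cap (array([ 0.60376331, -0.16706066,  0.1239965 ]), [np.float64(0.00024793968529229836), np.float64(0.0002479396852922585)]) rack [ 0.78550836 -0.13829913  0.04      ] [ 0.71198713 -0.13469325  0.04      ] [ 0.69892662 -0.33587067  0.        ] [ 0.75555019 -0.33958781  0.04      ]
0.1335 [0.5761 0.2021 0.1335] [-25.6  -0.9]
0.1335 [0.5634 0.2011 0.1335] [-18.7 -11.6]
0.1335 [0.5808 0.2142 0.1335] [-18.7  10.2]
0.0805 [0.6263 0.135  0.0805] [-109.4   -1.1]
0.0805 [0.5765 0.1525 0.0805] [-65.4 -30.4]
0.0805 [0.6255 0.1894 0.0805] [-65.4  30.9]
```

servo_tool(targets=[0.3,-0.324,-0.235,0,0,0.6,-0.324,-0.235,0,0,1,-0.324,-0.235,0,0,1,-0.324,-0.235,0,0,1,-0.324,-0.235,0,0,1,-0.324,-0.235,0,0,1,-0.324,-0.235,0,0])

```text
clock: 18.05
ee_pos: [0.5778, -0.0388, 0.2501]
eef_rot: [[-0.597, 0.802, 0.001], [0.802, 0.597, -0.003], [-0.003, -0.001, -1.0]]
ft_force: [-0.0, 0.2, 0.5]
finger_gap: 0.971
```

servo_tool(targets=[1,-0.324,-0.235,0,0,1,-0.324,-0.235,0,0,1,-0.324,-0.235,0,0,1,-0.324,-0.235,0,0,1,-0.324,-0.235,0,0,1,-0.324,-0.235,0,0,1,-0.324,-0.235,0,0,1,-0.324,-0.235,0,0])

```text
clock: 18.72
ee_pos: [0.5813, -0.2741, 0.2495]
eef_rot: [[-0.599, 0.801, -0.0], [0.801, 0.599, 0.001], [0.001, 0.0, -1.0]]
ft_force: [0.2, 0.2, -0.6]
finger_gap: 1.0
```

servo_tool(targets=[1,0,0,0,0,1,0,0,0,0])

```text
clock: 18.88
ee_pos: [0.5813, -0.2708, 0.2499]
eef_rot: [[-0.603, 0.798, -0.001], [0.798, 0.603, 0.001], [0.001, 0.0, -1.0]]
ft_force: [0.1, -0.8, -0.4]
finger_gap: 0.998
```

```bash
python3 snap.py wrist w6
```

```text
18.8833 [ 0.5813 -0.2708  0.2499] [[-0.603, 0.7978, -0.0008], [0.7978, 0.603, 0.0012], [0.0014, 0.0001, -1.0]] [ 0.06 -0.75 -0.41]
```

View pics/w6.png

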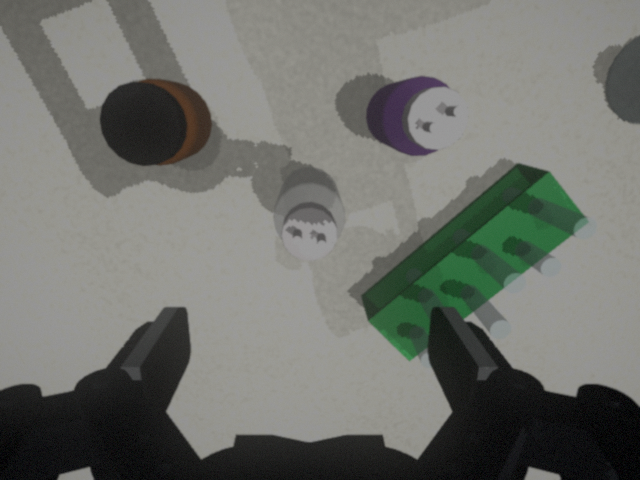

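The wrist view shows the clear bottle's cap at about (309,235), the purple look-alike at (430,118), the jar at (150,122) and the rack at lower right. The jaws along tool y stay clear of all of them.

```bash
python3 - <<'E'
from h import *
import json
im=cv2.imread('pics/w6.png');c=json.load(open('pics/w6.json'))
g=im.min(axis=2)[195:275,265:355]
m=(g>125).astype(np.uint8); 
for v in range(0,80,8): print(v+195,im.min(axis=2)[v+195,272:348:3])
S,T=cams.calibration('scene'),cams.calibration('top')
x,r=tri([ray(S,197,273),ray(T,449,255),ray(c,309,235)]);print(x,r)
p=onz(c,309,235,.13);print(p)
R=np.array([[-0.603, 0.7978],[0.7978, 0.603]]);print('tool',R.T@(p[:2]-[.5813,-.2708])*1e3)
E
```

```text
195 [104 105  97  91 104 107 108 109 112 110 111 114 114 113 114 116 114 115
 114 117 115 114 106 133 133 135]
203 [107 101 104 111 112 107 110 110 108  97  88  84  80  82  86  95 111 116
 118 117 118 130 131 124 138 137]
211 [110 106 109 112 110 103  81  80  94 100 102 103 104 104 101 103 102  93
  80  95 131 132 132 131 124 134]
219 [145 124 127 125  99  97 120 131 111 108 104 103 104 103 103 103 103 105
 107 103  91 125 132 131 127 139]
227 [143 130 125 124 147 129 115 106 136 148 150 151 151 152 151 152 151 152
 152 152 153 143 129 129 141 145]
235 [150 147 138 130 150 151 147  98 101  88 137 150 152 129 117  99  84  88
 149 153 152 150 128 134 134 137]
243 [151 137 136 136 144 149 148 151 153 154 152 153 155 153 153 137 152 152
 150 153 150 140 137 141 141 135]
251 [153 146 141 139 136 135 148 149 150 152 152 153 154 154 154 154 153 152
 151 145 137 135 139 136 134 133]
259 [153 144 137 138 138 137 138 138 136 141 144 148 149 149 149 143 141 141
 138 140 135 134 139 137 138 136]
267 [152 149 152 148 147 139 136 136 139 143 148 152 150 139 137 137 134 136
 137 137 136 137 141 140 136 133]
[ 0.58338964 -0.27477584  0.12585825] [np.float64(0.0004256687679686435), np.float64(0.002454858862886076), np.float64(0.002306898816129921)]
[ 0.58448633 -0.27525229  0.13      ]
tool [-5.47339689 -0.14267636]
```

servo_tool(targets=[0.75,-0.0085,0,0,0,0.75,-0.0085,0,0.06,0,0.75,-0.0085,0,0.12,0,0.75,-0.0085,0,0.17,0,0.75,-0.0085,0,0.21,0,0.75,-0.0085,0,0.24,0,0.75,-0.0085,0,0.24,0,0.75,-0.0085,0,0.24,0])

```text
clock: 19.6
ee_pos: [0.5845, -0.2758, 0.1054]
eef_rot: [[-0.603, 0.798, -0.002], [0.798, 0.603, 0.001], [0.002, -0.001, -1.0]]
ft_force: [-0.6, -0.3, 0.7]
finger_gap: 0.745
```

servo_tool(targets=[0.6,0,0,0,0,0.45,0,0,0,0,0.3,0,0,0,0,0,0,0,0,0,0,0,0,0,0,0,0,0,0,0,0,0,0,0,0])

```text
clock: 20.18
ee_pos: [0.5862, -0.2776, 0.1085]
eef_rot: [[-0.602, 0.799, 0.004], [0.799, 0.602, -0.003], [-0.005, 0.002, -1.0]]
ft_force: [1.1, 0.3, 7.0]
finger_gap: 0.424
```

servo_tool(targets=[0,0,0,0,0,0,0,0,0,0,0,0,0,0,0])

```text
clock: 20.43
ee_pos: [0.5862, -0.2777, 0.1085]
eef_rot: [[-0.602, 0.799, 0.004], [0.799, 0.602, -0.003], [-0.005, 0.002, -1.0]]
ft_force: [1.3, 0.8, 6.3]
finger_gap: 0.419
```

servo_tool(targets=[0,0,0,-0.02,0,0,0,0,-0.05,0,0,0,0,-0.1,0,0,0,0,-0.16,0,0,0,0,-0.22,0,0,0,0,-0.28,0,0,0,0,-0.32,0,0,0,0,-0.32,0])

```text
clock: 21.1
ee_pos: [0.5869, -0.2784, 0.3058]
eef_rot: [[-0.602, 0.799, 0.011], [0.799, 0.602, -0.008], [-0.013, 0.004, -1.0]]
ft_force: [0.7, -1.0, -0.1]
finger_gap: 0.422
```

servo_tool(targets=[0,0,0,0,0,0,0,0,0,0,0,0,0,0,0])

```text
clock: 21.35
ee_pos: [0.5831, -0.2759, 0.2956]
eef_rot: [[-0.602, 0.799, -0.005], [0.799, 0.602, 0.003], [0.005, -0.002, -1.0]]
ft_force: [0.4, -0.1, -1.1]
finger_gap: 0.42
```

```bash
python3 snap.py scene s7; python3 snap.py top t7; python3 - <<'E'
from h import *
b=cv2.imread('pics/s7.png');c=cv2.imread('pics/t7.png')
x=np.hstack([cv2.resize(b[150:350,130:330],(400,400)),cv2.resize(c[150:350,350:550],(400,400))])
cv2.imwrite('pics/m7.png',np.clip(x*1.5,0,255).astype(np.uint8))
E
```

```text
21.35 [ 0.5831 -0.2759  0.2956] [[-0.6016, 0.7988, -0.0045], [0.7988, 0.6016, 0.003], [0.0051, -0.0018, -1.0]] [ 0.42 -0.1  -1.15]
21.4 [ 0.5832 -0.276   0.2955] [[-0.6016, 0.7988, -0.0045], [0.7988, 0.6016, 0.0031], [0.0051, -0.0017, -1.0]] [ 0.51  0.03 -1.35]
```

View pics/m7.png

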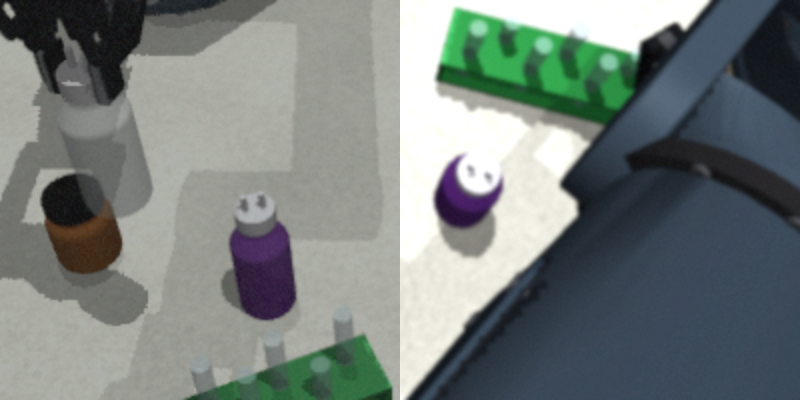

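The bottle is held upright and clear of the rest, with a reading of about −1.2 N. The purple one, the jar and the rack haven't moved.

servo_tool(targets=[0,0.02,0.017,0,0,0,0.055,0.046,0,0,0,0.1,0.084,0,0,0,0.145,0.122,0,0,0,0.19,0.16,0,0,0,0.23,0.193,0,0,0,0.265,0.222,0,0,0,0.2806,0.235,0,0])

```text
clock: 22.12
ee_pos: [0.5948, -0.0527, 0.2973]
eef_rot: [[-0.604, 0.797, -0.002], [0.797, 0.604, 0.003], [0.004, -0.0, -1.0]]
ft_force: [0.6, -0.1, -1.4]
finger_gap: 0.42
```

servo_tool(targets=[0,0.02,0.017,0,0,0,0.055,0.046,0,0,0,0.1,0.084,0,0,0,0.145,0.122,0,0,0,0.19,0.16,0,0,0,0.23,0.193,0,0,0,0.265,0.222,0,0,0,0.2806,0.235,0,0])

```text
clock: 22.78
ee_pos: [0.6064, 0.1655, 0.2974]
eef_rot: [[-0.604, 0.797, -0.001], [0.797, 0.604, 0.001], [0.002, -0.0, -1.0]]
ft_force: [0.9, -0.9, -1.0]
finger_gap: 0.423
```

servo_tool(targets=[0,0,0,0.03,0,0,0,0,0.07,0,0,0,0,0.11,0,0,0,0,0.13,0,0,0,0,0.13,0,0,0,0,0.13,0,0,0,0,0.13,0])

```text
clock: 23.37
ee_pos: [0.608, 0.1615, 0.2209]
eef_rot: [[-0.601, 0.799, 0.002], [0.799, 0.601, -0.0], [-0.001, 0.001, -1.0]]
ft_force: [0.4, 0.7, -1.4]
finger_gap: 0.42
```

```bash
python3 st.py; python3 snap.py scene s8; python3 snap.py wrist w8; python3 st.py; python3 - <<'E'
from h import *
b=cv2.imread('pics/s8.png');c=cv2.imread('pics/w8.png')
x=np.hstack([cv2.resize(b[90:250,350:510],(400,400),interpolation=cv2.INTER_CUBIC),cv2.resize(c[120:440,150:470],(400,400))])
cv2.imwrite('pics/m8.png',np.clip(x*1.5,0,255).astype(np.uint8))
E
```

```text
23.3667 TCP in pump-aligned tool axes mm: x -77.2 (touch=-18.7) y 0.2 foot z 153.2 F toolx,y,up [0.3 0.8] -1.4 M [-0.01  0.04 -0.02] joints [ 0.08  0.54  1.43 -0.    1.16 -0.56]
23.3667 [0.608  0.1615 0.2209] [[-0.6013, 0.799, 0.0017], [0.799, 0.6013, -0.0001], [-0.0011, 0.0013, -1.0]] [ 0.45  0.71 -1.44]
23.4167 [0.6083 0.1616 0.2214] [[-0.6014, 0.799, 0.0028], [0.799, 0.6014, 0.0001], [-0.0016, 0.0022, -1.0]] [ 0.24  0.05 -1.24]
23.4667 TCP in pump-aligned tool axes mm: x -77.2 (touch=-18.7) y 0.5 foot z 153.9 F toolx,y,up [ 0.3 -0.5] -1.7 M [-0.05  0.03  0.01] joints [ 0.08  0.54  1.43 -0.    1.16 -0.56]
```

View pics/m8.png

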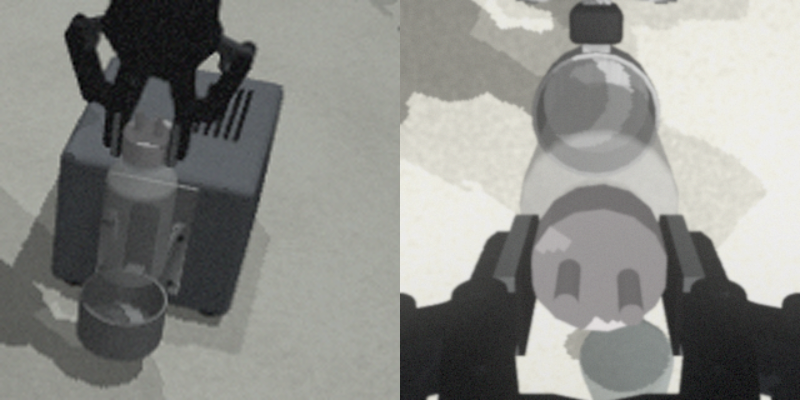

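The scene view shows the bottle hanging upright over the cup. In the wrist view, its foot (≈590,105 in the crop) lies over the cup opening.

servo_tool(targets=[0,0.0025,-0.001,0,0,0,0.0025,-0.001,0.02,0,0,0.0025,-0.001,0.04,0,0,0.0025,-0.001,0.06,0,0,0.0025,-0.001,0.075,0,0,0.0025,-0.001,0.09,0,0,0.0025,-0.001,0.09,0,0,0.0025,-0.001,0.09,0])

```text
clock: 24.13
ee_pos: [0.6057, 0.1627, 0.1659]
eef_rot: [[-0.602, 0.799, -0.001], [0.799, 0.602, -0.0], [0.0, -0.001, -1.0]]
ft_force: [0.4, -1.2, -0.5]
finger_gap: 0.426
```

```bash
python3 st.py
```

```text
24.1333 TCP in pump-aligned tool axes mm: x -74.8 (touch=-18.7) y -0.9 foot z 98.2 F toolx,y,up [-1.2 -0.4] -0.5 M [ 0.02  0.   -0.01] joints [ 0.08  0.61  1.49  0.    1.05 -0.56]
```

servo_tool(targets=[0,0,0,0.004,0,0,0,0,0.008,0,0,0,0,0.012,0,0,0,0,0.016,0,0,0,0,0.02,0,0,0,0,0.02,0,0,0,0,0.02,0])

```text
clock: 24.72
ee_pos: [0.6056, 0.1627, 0.1539]
eef_rot: [[-0.602, 0.799, -0.0], [0.799, 0.602, -0.0], [0.0, -0.0, -1.0]]
ft_force: [0.7, 0.5, -1.3]
finger_gap: 0.419
```

servo_tool(targets=[0,0,0,0.001,0,0,0,0,0.002,0,0,0,0,0.0025,0,0,0,0,0.0025,0])

```text
clock: 25.05
ee_pos: [0.6057, 0.1627, 0.1526]
eef_rot: [[-0.602, 0.799, -0.0], [0.799, 0.602, -0.0], [0.0, -0.0, -1.0]]
ft_force: [-0.4, -0.1, -0.8]
finger_gap: 0.422
```

```bash
python3 st.py
```

```text
25.05 TCP in pump-aligned tool axes mm: x -74.8 (touch=-18.7) y -0.9 foot z 84.9 F toolx,y,up [ 0.2 -0.4] -0.8 M [ 0.01 -0.01  0.04] joints [ 0.08  0.62  1.5  -0.    1.02 -0.56]
```

Floor expected at TCP z ≈ 0.151.

servo_tool(targets=[0,0,0,0.001,0,0,0,0,0.0015,0,0,0,0,0.0015,0,0,0,0,0.0015,0])

```text
clock: 25.38
ee_pos: [0.6058, 0.1627, 0.1517]
eef_rot: [[-0.602, 0.799, -0.0], [0.799, 0.602, -0.0], [0.0, -0.0, -1.0]]
ft_force: [-0.1, -0.1, -1.2]
finger_gap: 0.42
```

servo_tool(targets=[0,0,0,0.0005,0,0,0,0,0.001,0,0,0,0,0.0015,0,0,0,0,0.0015,0])

```text
clock: 25.72
ee_pos: [0.6057, 0.1627, 0.1507]
eef_rot: [[-0.602, 0.799, -0.0], [0.799, 0.602, -0.0], [0.0, -0.0, -1.0]]
ft_force: [-0.2, 0.6, -1.7]
finger_gap: 0.417
```

```bash
python3 st.py
```

```text
25.7167 TCP in pump-aligned tool axes mm: x -74.8 (touch=-18.7) y -0.9 foot z 83.0 F toolx,y,up [0.6 0.2] -1.7 M [ 0.02 -0.04 -0.  ] joints [ 0.08  0.63  1.5  -0.    1.02 -0.56]
```

servo_tool(targets=[0,0,0,0.0005,0,0,0,0,0.001,0,0,0,0,0.0015,0,0,0,0,0.0015,0])

```text
clock: 26.05
ee_pos: [0.6059, 0.1627, 0.1505]
eef_rot: [[-0.602, 0.799, 0.0], [0.799, 0.602, -0.0], [-0.0, 0.0, -1.0]]
ft_force: [-0.7, -0.5, 3.8]
finger_gap: 0.42
```

servo_tool(targets=[0,0,0,0.0005,0,0,0,0,0.001,0,0,0,0,0.0015,0,0,0,0,0.0015,0])

```text
clock: 26.38
ee_pos: [0.606, 0.1628, 0.1504]
eef_rot: [[-0.602, 0.799, 0.001], [0.799, 0.602, 0.0], [-0.001, 0.001, -1.0]]
ft_force: [-2.1, 0.5, 8.6]
finger_gap: 0.422
```

```bash
python3 st.py
```

```text
26.3833 TCP in pump-aligned tool axes mm: x -74.9 (touch=-18.7) y -0.6 foot z 82.7 F toolx,y,up [ 1.6 -1.4] 8.6 M [-0.15  0.53 -0.01] joints [ 0.08  0.63  1.5  -0.    1.01 -0.56]
```

servo_tool(targets=[0,0,0,-0.0015,0,0,0,0,-0.0015,0,0.5,0,0,-0.0015,0,0.6,0,0,-0.0015,0,0.75,0,0,-0.0015,0,0.75,0,0,-0.0015,0,0.75,0,0,-0.0015,0])

```text
clock: 26.97
ee_pos: [0.6058, 0.1627, 0.1496]
eef_rot: [[-0.602, 0.799, -0.0], [0.799, 0.602, -0.0], [0.0, -0.0, -1.0]]
ft_force: [0.4, -0.3, -0.4]
finger_gap: 0.75
```

servo_tool(targets=[0.75,0,0,-0.02,0,0.75,0,0,-0.05,0,0.75,0,0,-0.1,0,0.75,0,0,-0.16,0,0.75,0,0,-0.2,0,0.75,0,0,-0.2,0,0.75,0,0,-0.2,0])

```text
clock: 27.55
ee_pos: [0.6069, 0.1628, 0.2728]
eef_rot: [[-0.602, 0.799, 0.005], [0.799, 0.602, 0.0], [-0.003, 0.005, -1.0]]
ft_force: [0.8, -0.6, -0.5]
finger_gap: 0.749
```

```bash
python3 st.py; python3 snap.py scene s9; python3 snap.py wrist w9; python3 - <<'E'
from h import *
b=cv2.imread('pics/s9.png');c=cv2.imread('pics/w9.png')
x=np.hstack([cv2.resize(b[90:250,350:510],(400,400),interpolation=cv2.INTER_CUBIC),cv2.resize(c[80:400,150:470],(400,400))])
cv2.imwrite('pics/m9.png',np.clip(x*1.5,0,255).astype(np.uint8))
E
```

```text
27.55 TCP in pump-aligned tool axes mm: x -75.4 (touch=-18.7) y 0.1 foot z 205.1 F toolx,y,up [-1.   0.3] -0.5 M [-0.03  0.05 -0.01] joints [ 0.08  0.49  1.38 -0.    1.27 -0.56]
27.55 [0.6069 0.1628 0.2728] [[-0.6017, 0.7987, 0.0054], [0.7987, 0.6017, 0.0005], [-0.0029, 0.0046, -1.0]] [ 0.83 -0.63 -0.48]
27.6 [0.6056 0.1627 0.2708] [[-0.6018, 0.7987, 0.0012], [0.7987, 0.6018, 0.0001], [-0.0007, 0.001, -1.0]] [-0.43  0.66 -0.87]
```

View pics/m9.png

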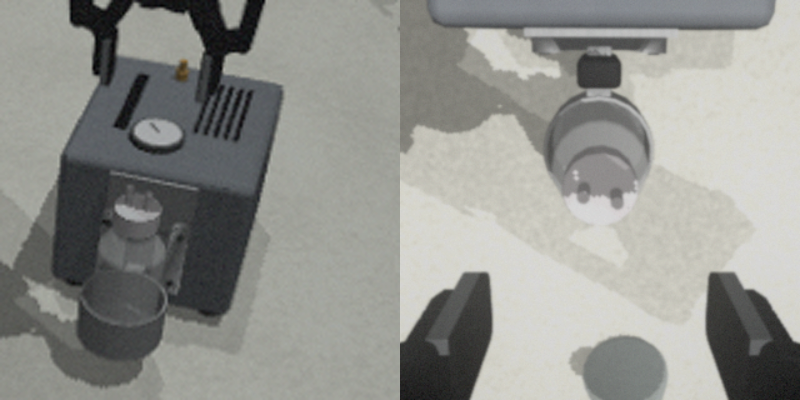

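The bottle stands upright in the cup, and the block and tongue are still square to the plate. I'll do one numeric check and hand in.

```bash
python3 - <<'E'
from h import *
import json
c=json.load(open('pics/w9.json'));S=json.load(open('pics/s9.json'))
R=np.array([[-0.6009, 0.7993],[0.7993, 0.6009]])
x,r=tri([ray(c,310,230),ray(S,350+137*.4,90+205*.4)]);print('cap top',x,r,R.T@(x[:2]-[.56146,.22305])*1e3,'expect (-74,-0.6), z .1725')
p=onz(c,150+200*.8,80+87*.8,.1335);print('block front edge',R.T@(p[:2]-[.56146,.22305])*1e3)
print(telemetry.get_obs()['qvel'].round(3)); print(robot.close_job())
E
```

```text
cap top [0.60326445 0.16601642 0.17194104] [np.float64(0.0003869184798980959), np.float64(0.0003869184798981368)] [-70.70723439  -0.85718104] expect (-74,-0.6), z .1725
block front edge [-25.95685445  -0.36685106]
[-0.002  0.023  0.017  0.    -0.001 -0.003]
the job is handed in; nothing more can be done
None
```

The holder is wedged in the pump's slide, the trap bottle stands in its cup, and both are let go. The job is handed in, but no verdict came back.

- **Holder:** I slid the tongue down against the plate and it wedged with the holder's foot about 38.5 mm up, about 0.6 mm off the middle. I pressed it home with about 21 N. A second push on the block top, over 14 N, did not move it, and touching that top gave the same foot height.
- **Bottle:** I gripped the clear, white-capped bottle by its cap and set it down with under 10 N. The final two-view fix puts its cap top at z = 0.172 m (0.1725 expected). It is about 3 mm nearer the plate than the nominal cup centre, inside the 9 mm limit but partly measurement error.

**Problems and what I could not check:**
- **Jaws on the cheeks:** When I first let go, the fingers met the slide's cheeks at 0.47 open, with about 6–9 N on the wrist. I narrowed them and backed off. The second push was done after this.
- **Final squareness and contact force:** I judged tilt and yaw only from the pictures and from feel. The force between holder and pump after letting go was not measured.
- **Other things:** The flask, jar, tube rack and purple look-alike were never touched.

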